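# Line up ground bushings by height on the inspection rail

### The arm

A 7-joint arm with a two-finger parallel gripper is mounted at the origin on the work surface. World frame = base frame: x ahead of the robot, y to its left, z up, the work surface at z = 0. Lengths are in m, angles in rad, forces in N, time in s.
With the tool pointing down it reaches from about 0.375 to 0.925 m from the base axis. Payload 3.1 kg.
Tool frame: the origin (TCP) lies on the centre line of the jaws, within the pads' length; the fingertips stand 8 mm ahead of it and the grasp point (between the pads) lies 11 mm behind it; y points along the fingers, x is the direction in which the jaws open and shut, and the axes are right-handed (so a half turn about y gives the same grasp; the last joint's range is limited). The gripper opens to 85 mm and grips with 20 to 120 N. Pads are 22 mm wide; open, the fingers measure 114 mm over their backs; the gripper's body (76 mm by 85 mm) begins 54 mm behind the grasp point. The pads swing forward as they close: fully open they stand 13 mm farther back than shut.
Start: joints at [1.074, 0.383, 0.044, 1.598, -0.018, 1.161, -0.05], TCP at [0.252, -0.599, 0.239] pointing down, gripper open.
Joint ranges: [-2.61, 2.61], [-0.41, 2.15], [-1.48, 1.57], [0, 2.5], [-1.57, 4.71], [0.05, 1.97], [-2.85, 2.85]. Speed limits (rad/s): [2.79, 2.79, 3.14, 3.14, 3.14, 3.14, 3.14].

### API

Orientations are given as a unit quaternion [w, x, y, z].
In Python, from bench import readout, vision, manip gives the robot as it stands.
- The arm moves only by the shell command python3 -m pendant 'ROWS' [FORCE]. ROWS is JSON, a list of rows, each a list of 3 entries, a list of its own where there are three numbers: the shift along the tool's x, y, z in units of 0.25 m (1.0 is 0.25 m), then the turn, a rotation vector about the tool's x, y, z in units of 6 degrees (1.0 is 6 degrees), then the opening, from 0 (shut) to 1 (fully open). In form: [[[tx, ty, tz], [ax, ay, az], fingers], ...]. A call has exactly 5 rows; each row shifts and turns the commanded pose from where the row before left it, along the tool's axes as they then stand; what a row does not reach is not made up. A row lasts 1/12 s, in which the tool goes at most 41.7 mm and 7.16 degrees, less where a joint would pass 70% of its speed; a pose out of reach is approached as far as the arm can. A call with a number of a shift or a turn outside -1 to 1 is refused whole. A call with a gripper value outside its range is refused whole. The fingers move at their own pace and stop on an object; FORCE is the grip in N (left out, the last holds). Time passes only in rows, so rows that do not move let the fingers close, or fill a call up. It gives the time, the measured TCP pose, the force and the opening at its end, in the units of the state.
- readout.get_state(): the state, without advancing time (a new reading comes with each control period).
- vision.camera(name): name is "side" or "top" or "wrist"; returns a dict with "pixels" (480x640x3 uint8, blue, green, red), "fx", "fy", "cx", "cy" (pixels), "R" (3x3) and "t" (3): a world point X has camera coordinates R X + t; the wrist camera has in their place "T_tool_cam" (4x4, takes a point from camera to tool coordinates, whose origin is the TCP and whose axes are the tool frame's). Camera axes: x right, y down, z forward; pixel columns grow to the right and rows downward; lengths in m; the calibration is good to about 2 mm. A picture is of the moment at which its call begins: read the wrist's pose just before it. There is no depth.
- manip.hand_in(): hands the job in, once; it reports no verdict.
The state is a dict: "clock": time; "q": joint angles; "qd": joint speeds; "joint_torque": joint torques, N m; "position": TCP position; "orientation": TCP orientation; "ft_force": force on the tool from outside, world axes, zero at the start; "wrist_torque": the same for the moment, N m; "grip_width": finger opening in m.
Only numpy, scipy, OpenCV 4.12 (cv2) and the standard library are available. Lean on these libraries where they do the work, as an engineer would, in place of code of your own. Each camera call takes 0.05 s, during which the arm holds its last target.

### The job

Stand the four bushings upright on the white seats of the inspection rail, one centred on each seat, in order of height: the tallest on the seat next to the red stop, then each next shorter one, ending with the shortest at the grey stop. Do not disturb the oil can.

Things in the scene. Friction and masses are not known exactly. Their poses are not given: they have to be found in the camera images.
- bush_30: The shortest of four loose plain bushings (upright metal tubes): brass-yellow, 30 mm high, 52 mm outside diameter, 30 mm bore, 340 g as nominal. It starts standing upright on the bench (z = 0), on the robot's side of the rail. Origin: centre of its underside; z is its axis, up.
- bush_42: The second shortest of four loose plain bushings (upright metal tubes): bright steel, 42 mm high, 40 mm outside diameter, 22 mm bore, 290 g as nominal. It starts standing upright on the bench (z = 0), on the robot's side of the rail. Origin: centre of its underside; z is its axis, up.
- bush_54: The second tallest of four loose plain bushings (upright metal tubes): blackened, near-black, 54 mm high, 46 mm outside diameter, 26 mm bore, 480 g as nominal. It starts standing upright on the bench (z = 0), on the robot's side of the rail. Origin: centre of its underside; z is its axis, up.
- bush_66: The tallest of four loose plain bushings (upright metal tubes): copper-red, 66 mm high, 34 mm outside diameter, 18 mm bore, 360 g as nominal. It starts standing upright on the bench (z = 0), on the robot's side of the rail. Origin: centre of its underside; z is its axis, up.
- seat_a: White round seat with a black centre dot, 64 mm in diameter, 3 mm thick, fixed on the inspection rail: the +y (robot's left) end seat of four alike, in one straight row 80 mm apart. Origin: centre of its underside, on the rail's top, 10 mm above the bench. The rail is a fixed blue-painted bar 80 mm wide, 460 mm long, turned up to 9 degrees.
- seat_b: White round seat with a black centre dot, 64 mm in diameter, 3 mm thick, fixed on the inspection rail: second from the +y end of four alike, in one straight row 80 mm apart. Origin: centre of its underside, on the rail's top, 10 mm above the bench. y runs along the rail, x across it, away from the robot.
- seat_c: White round seat with a black centre dot, 64 mm in diameter, 3 mm thick, fixed on the inspection rail: third from the +y end of four alike, in one straight row 80 mm apart. Origin: centre of its underside, on the rail's top, 10 mm above the bench. The bushing's underside rests 3 mm above this origin, 13 mm above the bench.
- seat_d: White round seat with a black centre dot, 64 mm in diameter, 3 mm thick, fixed on the inspection rail: the -y (robot's right) end seat of four alike, in one straight row 80 mm apart. Origin: centre of its underside, on the rail's top, 10 mm above the bench.
- red_stop: Red end stop, a fixed block 70 mm across the rail, 30 mm along it, 30 mm high, on the rail 85 mm beyond the end seat at one end or the other; a grey block like it stands at the far end from it. It marks the tall end of the row. Origin: centre of its underside, 10 mm above the bench.
- oil_can: Bystander: blue oil can, 64 mm in diameter, 105 mm high plus a thin brass spout, its tip 160 mm above the bench, standing to the robot's right of the work. Origin: centre of its underside. Not to be disturbed. (Two brown abrasive sleeves stand to the left, a wrench lies beyond the rail: not needed.)
Not all that is in view belongs to the job. What is shaped like the bush_66 but blue is not meant.

How it is judged:
By the outcome, as a careful person would: the job done as asked, in the order asked, and still so for the second after the job is handed in, with the robot touching nothing.
It also fails if it takes over 96 s, if anything falls off the work surface, if the arm or the gripper's body presses on something with over 40 N, if the wrist force passes 120 N, or if a joint passes its speed limit or range.

## Working session

There is one attempt and no reset: what is moved stays moved. The work goes in short steps, Python scripts to look and compute and a shell command to move; the robot and the scene stay as the last step left them, time stands still between calls to the robot, and variables do not carry over. Pictures are saved under pics/ and viewed, and the job is handed in when it is done.

```bash
mkdir -p pics; ls; python3 - <<'E'
from bench import readout, vision, manip
import cv2
s=readout.get_state()
for k,v in s.items(): print(k,v)
for n in ("top","side","wrist"):
    c=vision.camera(n); cv2.imwrite(f"pics/{n}0.png",c["pixels"]); print(n,{k:v for k,v in c.items() if k!="pixels"})
E
```

```text
pics
clock 0.0
q [ 1.07418648  0.38384206  0.04388485  1.59955386 -0.017927    1.16115208
 -0.04990188]
qd [-0.00012443  0.00097948 -0.00051011  0.00115302 -0.00035981  0.00148388
  0.00098598]
joint_torque [-3.50529281e-04 -4.33459818e+01  1.02421302e+00 -2.49511796e+01
  1.06330248e-02  1.14928701e-02 -1.03060873e-05]
position [ 0.25203655 -0.59817603  0.23789265]
orientation [ 0.58960013 -0.58867752  0.39182253 -0.39026347]
ft_force [-0.22262771  0.22366442  0.13846773]
wrist_torque [-0.04225735  0.02475628  0.0219    ]
grip_width 0.08516347289961362
top {'fx': 583.8219023191963, 'fy': 583.8219023191963, 'cx': 316.1607627856319, 'cy': 247.96969923689792, 'R': array([[ 0.02656939, -0.99959624,  0.01007103],
       [-0.98996162, -0.02770964, -0.13859354],
       [ 0.13881664, -0.00628758, -0.99029814]]), 't': array([-0.09907494,  0.54510446,  1.12833509])}
side {'fx': 496.3967918280902, 'fy': 496.3967918280902, 'cx': 323.07249969895054, 'cy': 245.9023891822476, 'R': array([[-0.9881031 , -0.15367312, -0.0060698 ],
       [-0.07330908,  0.50533093, -0.85980604],
       [ 0.13519633, -0.84913204, -0.51058469]]), 't': array([0.53763494, 0.11413691, 0.80244964])}
wrist {'fx': 342.35714557519265, 'fy': 342.35714557519265, 'cx': 318.0618588696586, 'cy': 243.4367775031651, 'T_tool_cam': array([[ 9.99999398e-01, -1.08629049e-03,  1.52973519e-04,
        -7.24234473e-04],
       [-4.81832801e-04, -3.09657445e-01,  9.50848061e-01,
        -1.35793099e-01],
       [-9.85527817e-04, -9.50847562e-01, -3.09657782e-01,
         8.03856815e-02],
       [ 0.00000000e+00,  0.00000000e+00,  0.00000000e+00,
         1.00000000e+00]])}
```

View pics/top0.png

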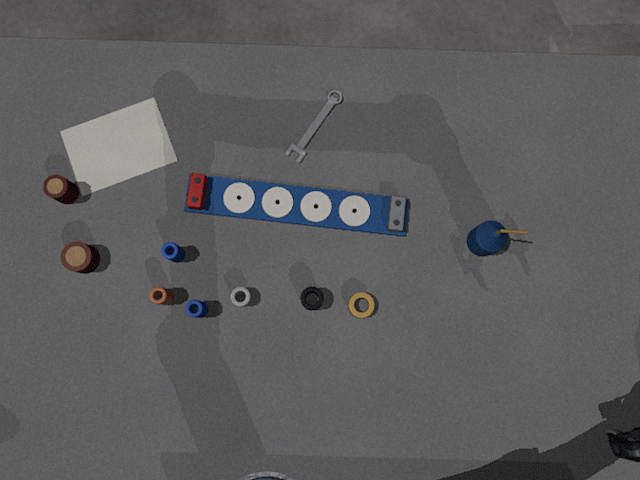

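View pics/side0.png

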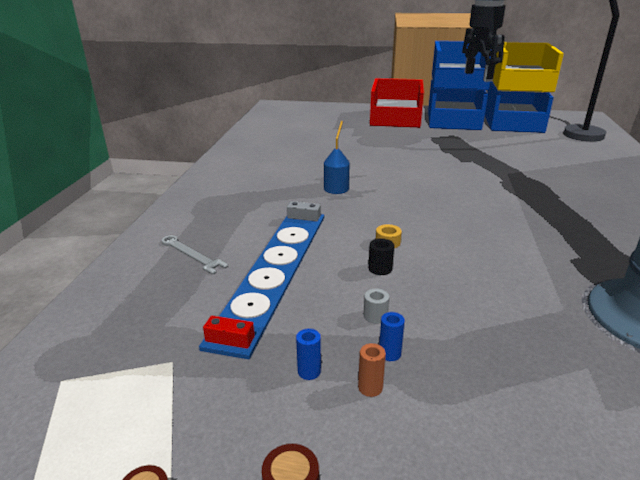

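```bash
python3 - <<'E'
from bench import readout
from scipy.spatial.transform import Rotation as R
s=readout.get_state();q=s["orientation"]
print(s["clock"]);print(R.from_quat([q[1],q[2],q[3],q[0]]).as_matrix().round(3))
E
```

```text
0.15
[[ 0.388 -0.001  0.922]
 [-0.922  0.002  0.388]
 [-0.002 -1.    -0.   ]]
```

```bash
python3 - <<'E'
import cv2,numpy as np
a=cv2.imread("pics/top0.png")
b=cv2.resize(a[235:325,135:215],None,fx=5,fy=5,interpolation=cv2.INTER_CUBIC)
c=cv2.resize(a[280:325,220:385],None,fx=4.8,fy=4.8,interpolation=cv2.INTER_CUBIC)
cv2.imwrite("pics/c1.png",b);cv2.imwrite("pics/c2.png",c)
E
```

```text
(no output)
```

View pics/c1.png

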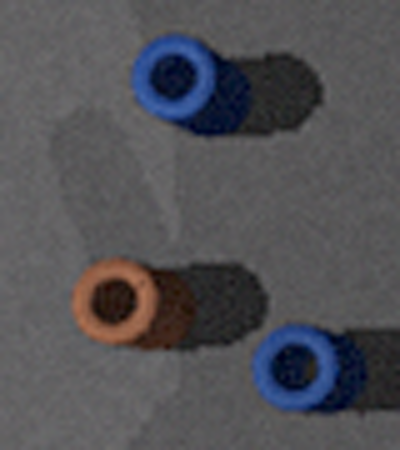

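View pics/c2.png

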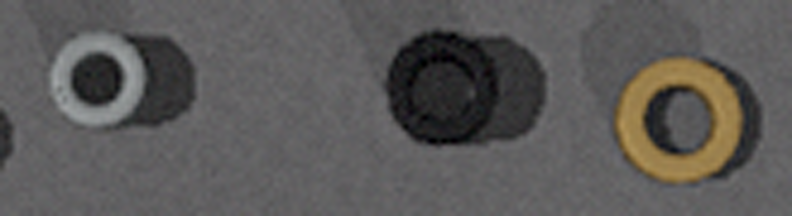

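Copper tube at top (158,295) is bush_66. The blue look-alikes at (170,250) and (194,308) are the decoys, since they are blue. Steel (240,296), black (312,298) and brass (361,305) are clear. The red stop is at the left (+y) end, so a=66, b=54, c=42, d=30.

```bash
cat > h.py <<'E'
import cv2,numpy as np
from bench import vision,readout
from scipy.spatial.transform import Rotation as Rot
def ray(c,u,v,z):
    d=c["R"].T@np.array([(u-c["cx"])/c["fx"],(v-c["cy"])/c["fy"],1.]); o=-c["R"].T@c["t"]
    return o+d*(z-o[2])/d[2]
def proj(c,X):
    p=c["R"]@np.asarray(X)+c["t"]; return np.array([c["fx"]*p[0]/p[2]+c["cx"],c["fy"]*p[1]/p[2]+c["cy"]])
def blobs(m,amin=60):
    m=m.astype(np.uint8)*255
    cs,_=cv2.findContours(m,cv2.RETR_EXTERNAL,cv2.CHAIN_APPROX_NONE)
    return [cv2.convexHull(k) for k in cs if cv2.contourArea(k)>amin]
def hullc(h):
    m=cv2.moments(h); return m["m10"]/m["m00"],m["m01"]/m["m00"],2*np.sqrt(m["m00"]/np.pi)
E
python3 - <<'E'
from h import *
c=vision.camera("top");p=c["pixels"];p=cv2.GaussianBlur(p,(3,3),0);hsv=cv2.cvtColor(p,cv2.COLOR_BGR2HSV);H,S,V=[hsv[...,i].astype(int) for i in range(3)]
print("samples",[hsv[y,x] for x,y in [(158,284),(152,292),(234,296),(302,298),(353,300),(163,250),(250,210),(225,198)]])
sp=c["fx"]
def rep(name,m,z,amin=60):
    for h in blobs(m,amin):
        u,v,d=hullc(h); X=ray(c,u,v,z); dist=(c["R"]@X+c["t"])[2]
        print(name,round(u,1),round(v,1),"diam mm",round(d/sp*dist*1000,1),"xyz",X.round(4))
roi=np.zeros(H.shape,bool);roi[230:340,130:400]=1
rep("66",roi&(H<15)&(S>90)&(V>105),.066)
rep("30",roi&(H>=15)&(H<30)&(S>90)&(V>110),.03)
rep("42",roi&(S<40)&(V>120),.042)
rep("blue",roi&(H>100)&(H<125)&(S>120)&(V>110),.066)
rep("blk",roi&(V<38),.054)
r2=np.zeros(H.shape,bool);r2[165:240,180:415]=1
rep("seat",r2&(S<40)&(V>150),.013,300)
rep("red",r2&((H<8)|(H>172))&(S>150)&(V>110),.04)
rep("can",(H>95)&(H<125)&(S>100)&(np.arange(640)[None]>450),.05)
E
```

```text
samples [array([120,   6,  90], dtype=uint8), array([  9, 129, 144], dtype=uint8), array([100,   8, 100], dtype=uint8), array([135,  15,  34], dtype=uint8), array([ 20, 128, 152], dtype=uint8), array([111, 171, 146], dtype=uint8), array([107, 168, 111], dtype=uint8), array([ 17,  13, 180], dtype=uint8)]
66 157.4 294.9 diam mm 30.6 xyz [0.4441 0.2189 0.066 ]
30 360.7 304.6 diam mm 50.1 xyz [ 0.4376 -0.1758  0.03  ]
42 239.3 296.2 diam mm 35.5 xyz [0.4471 0.0645 0.042 ]
blue 193.4 308.2 diam mm 29.8 xyz [0.4205 0.1485 0.066 ]
blue 169.0 250.0 diam mm 29.8 xyz [0.5318 0.2019 0.066 ]
blk 312.3 298.0 diam mm 42.9 xyz [ 0.4468 -0.0792  0.054 ]
seat 354.0 210.3 diam mm 59.1 xyz [ 0.6319 -0.1603  0.013 ]
seat 315.4 206.0 diam mm 59.6 xyz [ 0.6385 -0.0805  0.013 ]
seat 276.9 201.8 diam mm 60.0 xyz [ 0.6452 -0.0008  0.013 ]
seat 238.5 197.3 diam mm 59.7 xyz [0.6522 0.0789 0.013 ]
red 195.1 190.0 diam mm 45.8 xyz [0.6588 0.1634 0.04  ]
can 486.9 238.3 diam mm 72.4 xyz [ 0.5749 -0.4231  0.05  ]
```

```bash
python3 -m pendant '[[[0,0,0],[0,-1,0],1],[[0,0,0],[0,-1,0],1],[[0,0,0],[0,-1,0],1],[[0,0,0],[0,-1,0],1],[[0,0,0],[0,-1,0],1]]' 60
python3 -m pendant '[[[0,0,0],[0,-1,0],1],[[0,0,0],[0,-1,0],1],[[0,0,0],[0,-1,0],1],[[0,0,0],[0,-1,0],1],[[0,0,0],[0,-1,0],1]]'
python3 -m pendant '[[[0,0,0],[0,-0.39,0],1],[[0,0,0],[0,0,0],1],[[0,0,0],[0,0,0],1],[[0,0,0],[0,0,0],1],[[0,0,0],[0,0,0],1]]'
cat >> h.py <<'E'
def pose():
    s=readout.get_state();q=s["orientation"];return s,np.array(s["position"]),Rot.from_quat([q[1],q[2],q[3],q[0]]).as_matrix()
def go(target):
    s,p,R=pose()
    print("t",s["clock"],"p",p.round(4),"yaw",np.degrees(np.arctan2(R[1,0],R[0,0])).round(2),"down",R[:,1].round(4),"w",round(s["grip_width"],4),"F",np.round(s["ft_force"],1))
    print("shift units",(R.T@(np.array(target)-p)/.25).round(3))
E
python3 -c "
from h import *
go([.444,.219,.20])"
```

```text
clock: 0.62
position: [0.2523, -0.5987, 0.2388]
orientation: [0.671, -0.671, 0.224, -0.223]
ft_force: [0.8, -0.7, 0.2]
grip_width: 0.0852
clock: 1.03
position: [0.2523, -0.5988, 0.2389]
orientation: [0.706, -0.706, 0.042, -0.042]
ft_force: [-0.1, 1.5, -0.8]
grip_width: 0.0856
clock: 1.45
position: [0.2524, -0.5989, 0.2392]
orientation: [0.707, -0.706, 0.03, -0.03]
ft_force: [-0.4, -0.1, -0.4]
grip_width: 0.0859
t 1.45 p [ 0.2524 -0.5989  0.2392] yaw -4.85 down [-1.e-04  2.e-04 -1.e+00] w 0.0859 F [-0.4 -0.1 -0.4]
shift units [0.487 0.157 3.325]
```

```bash
python3 -c "
from h import *
go([.4376,-.1758,.10])"
python3 -m pendant '[[[0.06,0.03,0.14],[0,0,0],1],[[0.06,0.03,0.14],[0,0,0],1],[[0.06,0.03,0.14],[0,0,0],1],[[0.06,0.03,0.14],[0,0,0],1],[[0.06,0.03,0.14],[0,0,0],1]]'
python3 -m pendant '[[[0.06,0.03,0.14],[0,0,0],1],[[0.06,0.03,0.14],[0,0,0],1],[[0.06,0.03,0.14],[0,0,0],1],[[0.06,0.03,0.14],[0,0,0],1],[[0.06,0.03,0.14],[0,0,0],1]]'
python3 -m pendant '[[[0,0.03,0.14],[0,0,0],1],[[0,0.03,0.14],[0,0,0],1],[[0,0.03,0.07],[0,0,0],1],[[0,0,0],[0,0,0],1],[[0,0,0],[0,0,0],1]]'
python3 -c "
from h import *
go([.4376,-.1758,.012])
s=readout.get_state()
cv2.imwrite('pics/w1.png',vision.camera('wrist')['pixels'])"
```

```text
t 1.45 p [ 0.2524 -0.5989  0.2392] yaw -4.85 down [-1.e-04  2.e-04 -1.e+00] w 0.0859 F [-0.4 -0.1 -0.4]
shift units [0.595 0.557 1.749]
clock: 1.87
position: [0.3425, -0.4294, 0.2017]
orientation: [-0.706, 0.707, -0.03, 0.03]
ft_force: [1.8, -0.7, -0.8]
grip_width: 0.0855
clock: 2.28
position: [0.4319, -0.2613, 0.1644]
orientation: [-0.706, 0.707, -0.03, 0.03]
ft_force: [1.0, 0.2, 0.0]
grip_width: 0.0854
clock: 2.7
position: [0.4385, -0.1744, 0.1416]
orientation: [-0.707, 0.707, -0.029, 0.028]
ft_force: [-0.7, -0.9, -0.2]
grip_width: 0.0855
t 2.7 p [ 0.4385 -0.1744  0.1416] yaw -4.63 down [-6.e-04 -1.e-04 -1.e+00] w 0.0855 F [-0.7 -0.9 -0.2]
shift units [-0.003  0.518 -0.006]
```

View pics/w1.png

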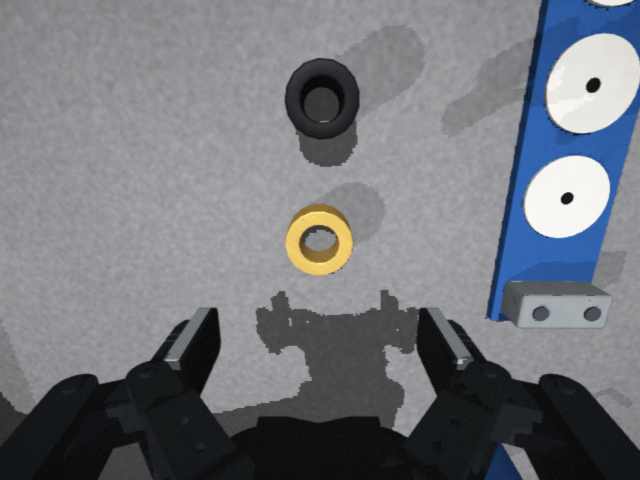

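Wrist view: brass ring at (319,242), black at (322,95), and seat d with its dot at (567,198). I'll cast rays from this view as a second measurement.

```bash
cat >> h.py <<'E'
def wray(c,u,v,z,p,R):
    T=c["T_tool_cam"]; d=R@T[:3,:3]@np.array([(u-c["cx"])/c["fx"],(v-c["cy"])/c["fy"],1.]); o=p+R@T[:3,3]
    return o+d*(z-o[2])/d[2]
def wrist():
    s,p,R=pose(); c=vision.camera("wrist"); return c,p,R
E
python3 - <<'E'
from h import *
c,p,R=wrist()
for n,u,v,z in [("brass",319,243,.03),("black",322,94,.054),("seat d dot",567,198.5,.013),("seat c dot",593,86,.013)]: print(n,wray(c,u,v,z,p,R).round(4))
px=c["pixels"];hsv=cv2.cvtColor(px,cv2.COLOR_BGR2HSV)
m=(hsv[...,0]>12)&(hsv[...,0]<32)&(hsv[...,1]>100)&(hsv[...,2]>190)
for h in blobs(m): print(hullc(h),wray(c,*hullc(h)[:2],.03,p,R).round(4))
E
```

```text
brass [ 0.44   -0.1763  0.03  ]
black [ 0.4503 -0.0747  0.054 ]
seat d dot [ 0.6356 -0.1619  0.013 ]
seat c dot [ 0.6426 -0.0819  0.013 ]
(318.0739507667474, 240.33292978208232, np.float64(64.85972136700079)) [ 0.4395 -0.1742  0.03  ]
```

```bash
python3 -m pendant '[[[0,0.1,-0.002],[0,0,0],1],[[0,0.1,0],[0,0,0],1],[[0,0.1,0],[0,0,0],1],[[0,0.1,0],[0,0,0],1],[[0,0.06,0],[0,0,0],1]]'
python3 -m pendant '[[[0,0.03,0],[0,0,0],1],[[0,0.025,0],[0,0,0],1],[[0,0,0],[0,0,0],1],[[0,0,0],[0,0,0],1],[[0,0,0],[0,0,0],1]]'
python3 -c "
from h import *
go([.4376,-.1758,.012])"
```

```text
clock: 3.22
position: [0.4372, -0.1784, 0.0249]
orientation: [-0.706, 0.707, -0.032, 0.03]
ft_force: [-0.5, 0.3, -1.1]
grip_width: 0.0853
clock: 3.63
position: [0.4397, -0.1769, 0.0141]
orientation: [-0.706, 0.707, -0.029, 0.031]
ft_force: [-0.7, 0.3, 0.0]
grip_width: 0.0854
t 3.6333 p [ 0.4397 -0.1769  0.0141] yaw -4.84 down [ 0.0023 -0.0011 -1.    ] w 0.0854 F [-0.7  0.3  0. ]
shift units [-0.009  0.008  0.004]
```

```bash
python3 -m pendant '[[[0,0,0],[0,0,0],0.3],[[0,0,0],[0,0,0],0.3],[[0,0,0],[0,0,0],0.3],[[0,0,0],[0,0,0],0.3],[[0,0,0],[0,0,0],0.3]]' 60
python3 -m pendant '[[[0,0,0],[0,0,0],0.3],[[0,0,0],[0,0,0],0.3],[[0,0,0],[0,0,0],0.3],[[0,0,0],[0,0,0],0.3],[[0,0,0],[0,0,0],0.3]]'
python3 -c "
from h import *
go([.4376,-.1758,.012])"
```

```text
clock: 4.05
position: [0.4392, -0.1763, 0.014]
orientation: [-0.706, 0.707, -0.029, 0.03]
ft_force: [-0.8, -0.2, 5.4]
grip_width: 0.0492
clock: 4.47
position: [0.4392, -0.1763, 0.014]
orientation: [-0.706, 0.707, -0.029, 0.03]
ft_force: [-0.6, 0.0, 5.8]
grip_width: 0.0494
t 4.4667 p [ 0.4392 -0.1763  0.014 ] yaw -4.81 down [ 1.e-03 -8.e-04 -1.e+00] w 0.0494 F [-0.6  0.   5.8]
shift units [-0.007  0.008  0.002]
```

```bash
python3 -m pendant '[[[0,-0.06,0],[0,0,0],0.3],[[0,-0.08,0],[0,0,0],0.3],[[0,-0.08,0],[0,0,0],0.3],[[0,-0.08,0],[0,0,0],0.3],[[0,-0.04,0],[0,0,0],0.3]]'
python3 -c "
from h import *
go([.635,-.161,.085])
cv2.imwrite('pics/w2.png',vision.camera('wrist')['pixels'])"
```

```text
clock: 4.88
position: [0.4388, -0.1762, 0.0994]
orientation: [-0.706, 0.707, -0.029, 0.03]
ft_force: [1.3, -0.5, -3.7]
grip_width: 0.0495
t 4.8833 p [ 0.4388 -0.1762  0.0994] yaw -4.8 down [ 1.5e-03 -7.0e-04 -1.0e+00] w 0.0495 F [ 1.3 -0.5 -3.7]
shift units [0.777 0.059 0.126]
```

View pics/w2.png

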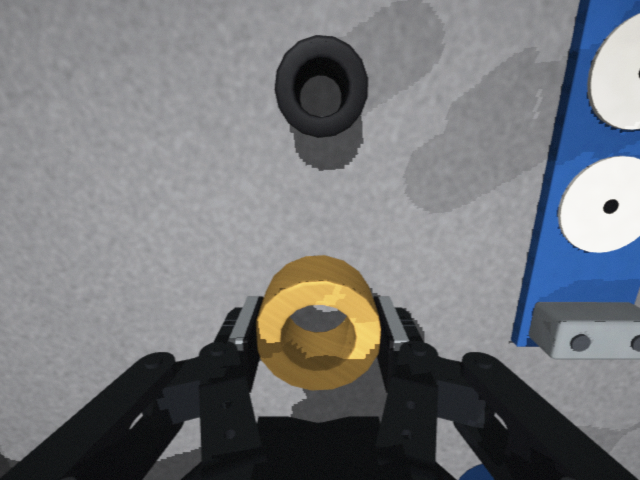

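```bash
python3 - <<'E'
from h import *
c,p,R=wrist()
X=wray(c,319.5,335,p[2]+.016,p,R); print(X.round(4),"offset in tool mm",(R.T@(X-p)*1000).round(1))
for u,v in [(610.5,206.5)]: print("seat d",wray(c,u,v,.013,p,R).round(4))
E
python3 -m pendant '[[[0.12,0,0.02],[0,0,0],0.3],[[0.13,0,0.025],[0,0,0],0.3],[[0.13,0,0.025],[0,0,0],0.3],[[0.13,0,0.025],[0,0,0],0.3],[[0.13,0,0.025],[0,0,0],0.3]]'
python3 -m pendant '[[[0.08,0,0],[0,0,0],0.3],[[0.05,0,0],[0,0,0],0.3],[[0,0,0],[0,0,0],0.3],[[0,0,0],[0,0,0],0.3],[[0,0,0],[0,0,0],0.3]]'
python3 - <<'E'
from h import *
go([.635,-.161,.028])
c,p,R=wrist(); cv2.imwrite('pics/w3.png',c['pixels'])
c=vision.camera('top'); cv2.imwrite('pics/t3.png',c['pixels'])
E
```

```text
[ 0.4411 -0.174   0.1166] offset in tool mm [  1.  -16.    2.6]
seat d [ 0.6375 -0.1602  0.013 ]
clock: 5.4
position: [0.6, -0.1592, 0.0952]
orientation: [0.707, -0.706, 0.031, -0.028]
ft_force: [0.1, -0.2, -4.0]
grip_width: 0.0495
clock: 5.82
position: [0.6303, -0.1622, 0.0957]
orientation: [0.707, -0.706, 0.032, -0.028]
ft_force: [-0.3, 0.2, -3.1]
grip_width: 0.0492
t 5.8167 p [ 0.6303 -0.1622  0.0957] yaw -4.82 down [-5.1e-03  7.0e-04 -1.0e+00] w 0.0492 F [-0.3  0.2 -3.1]
shift units [0.02  0.271 0.006]
```

View pics/w3.png

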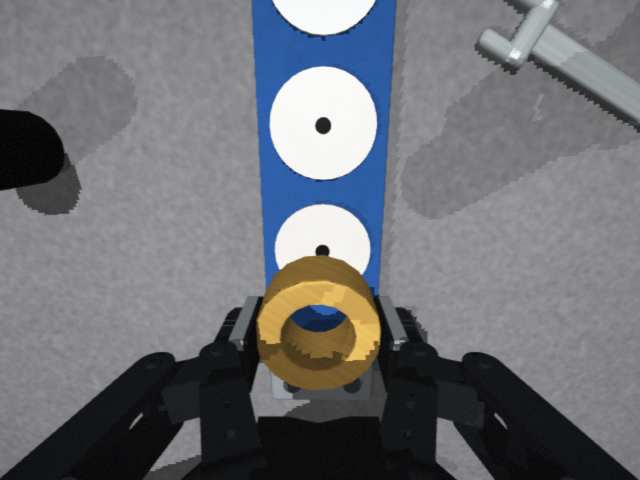

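```bash
python3 - <<'E'
from h import *
c,p,R=wrist()
px=c["pixels"];hsv=cv2.cvtColor(px,cv2.COLOR_BGR2HSV)
m=(px.max(2)<70); m[:90]=0;m[262:]=0;m[:,:280]=0;m[:,370:]=0
for h in blobs(m,40): print("dot",hullc(h))
g=cv2.GaussianBlur(px,(3,3),0);hs=cv2.cvtColor(g,cv2.COLOR_BGR2HSV)
B=wray(c,319.5,335,p[2]+.016,p,R)
for u,v in [(322,251),(323,125.5)]:
    X=wray(c,u,v,.013,p,R); print(X.round(4), "move units",(R.T@(X-B)/.25).round(3),(R.T@(X-p)*1000).round(1))
E
```

```text
dot (321.0636515912898, 249.5611390284757, np.float64(11.255546841497692))
dot (321.65625, 124.67291666666665, np.float64(14.27299292922217))
[ 0.6339 -0.1593  0.013 ] move units [0.009 0.399 0.004] [ 3.1 83.7  3.5]
[ 0.6411 -0.079   0.013 ] move units [0.01  0.399 0.326] [ 3.5 83.7 84.1]
```

```bash
python3 -m pendant '[[[0.01,0.06,0.004],[0,0,0],0.3],[[0,0.08,0],[0,0,0],0.3],[[0,0.07,0],[0,0,0],0.3],[[0,0.03,0],[0,0,0],0.3],[[0,0.015,0],[0,0,0],0.3]]'
python3 -m pendant '[[[0,0,0],[0,0,0],0.3],[[0,0,0],[0,0,0],0.3],[[0,0,0],[0,0,0],0.3],[[0,0,0],[0,0,0],0.3],[[0,0,0],[0,0,0],0.3]]'
python3 -c "
from h import *
go([.635,-.161,.0275])"
```

```text
clock: 6.38
position: [0.6331, -0.1613, 0.0315]
orientation: [0.707, -0.706, 0.031, -0.028]
ft_force: [0.0, -0.1, -4.2]
grip_width: 0.0493
clock: 6.8
position: [0.6364, -0.1617, 0.0355]
orientation: [-0.706, 0.707, -0.029, 0.03]
ft_force: [-1.1, 0.3, -4.0]
grip_width: 0.0496
t 6.8 p [ 0.6364 -0.1617  0.0355] yaw -4.81 down [ 2.1e-03 -5.0e-04 -1.0e+00] w 0.0496 F [-1.1  0.3 -4. ]
shift units [-0.006  0.032  0.002]
```

```bash
python3 - <<'E'
from h import *
c,p,R=wrist(); cv2.imwrite('pics/w4.png',c['pixels'])
go([.635,-.161,.0275])
E
```

```text
t 6.85 p [ 0.6362 -0.1617  0.0352] yaw -4.81 down [ 1.7e-03 -4.0e-04 -1.0e+00] w 0.0492 F [ 0.3  0.4 -3.1]
shift units [-0.005  0.031  0.002]
```

View pics/w4.png

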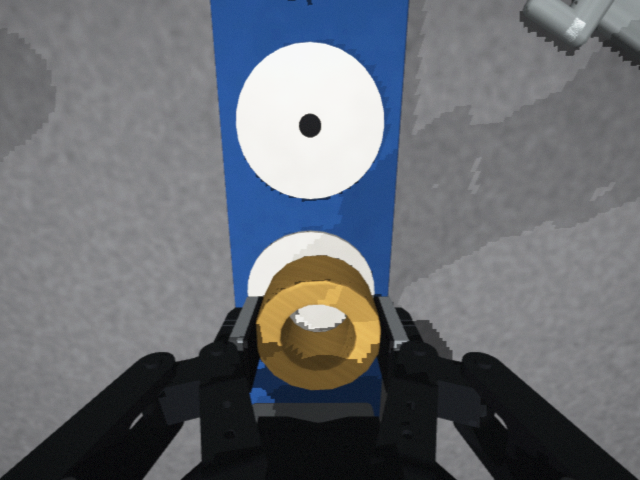

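```bash
cat >> h.py <<'E'
def rel(c,p,R,bush_uv,top,dot,off):
    """bush centre by wrist ray at height top above TCP; seat dot ray; off = mm along tool z from dot to target seat"""
    B=wray(c,*bush_uv,p[2]+top,p,R); X=wray(c,*dot,.013,p,R)
    d=R.T@(X-B); d[2]+=off
    print("seat-bush in tool mm",(d*1000).round(1),"units x,z",(d/.25).round(3)[[0,2]])
E
python3 - <<'E'
from h import *
c,p,R=wrist()
rel(c,p,R,(319.5,335),.016,(310.5,126),-.08)
E
```

```text
seat-bush in tool mm [-3.8 38.2  0.3] units x,z [-0.015  0.001]
```

```bash
python3 -m pendant '[[[-0.014,0,0],[0,0,0],0.3],[[0,0,0],[0,0,0],0.3],[[0,0.01,0],[0,0,0],0.3],[[0,0.01,0],[0,0,0],0.3],[[0,0.008,0],[0,0,0],0.3]]'
python3 -m pendant '[[[0,0,0],[0,0,0],0.3],[[0,0,0],[0,0,0],0.3],[[0,0,0],[0,0,0],0.3],[[0,0,0],[0,0,0],0.3],[[0,0,0],[0,0,0],0.3]]'
python3 - <<'E'
from h import *
go([.635,-.161,.0275])
c,p,R=wrist(); cv2.imwrite('pics/w5.png',c['pixels'])
E
```

```text
clock: 7.32
position: [0.6318, -0.1613, 0.0271]
orientation: [0.706, -0.706, 0.03, -0.03]
ft_force: [-5.5, 0.5, 15.2]
grip_width: 0.0492
clock: 7.73
position: [0.632, -0.1612, 0.0272]
orientation: [0.707, -0.706, 0.03, -0.03]
ft_force: [0.3, -1.0, -3.6]
grip_width: 0.049
t 7.7333 p [ 0.632  -0.1612  0.0272] yaw -4.8 down [ 1.e-04  1.e-04 -1.e+00] w 0.049 F [ 0.3 -1.  -3.6]
shift units [ 0.012 -0.001  0.002]
```

View pics/w5.png

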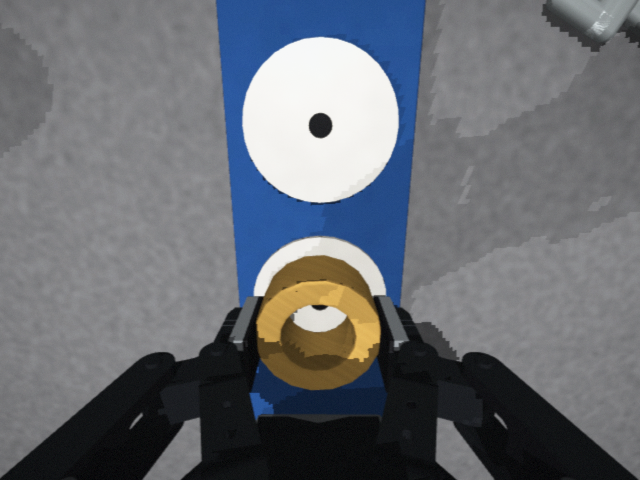

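```bash
python3 - <<'E'
from h import *
c,p,R=wrist()
rel(c,p,R,(319.5,335),.016,(320,126),-.08)
E
python3 -m pendant '[[[0,0.002,0.004],[0,0,0],0.3],[[0,0.002,0],[0,0,0],0.3],[[0,0,0],[0,0,0],0.3],[[0,0,0],[0,0,0],0.3],[[0,0,0],[0,0,0],0.3]]'
```

```text
seat-bush in tool mm [ 0.3 30.2  0.2] units x,z [0.001 0.001]
clock: 8.25
position: [0.6319, -0.1611, 0.0271]
orientation: [-0.706, 0.707, -0.03, 0.03]
ft_force: [-4.1, -2.0, 5.1]
grip_width: 0.0494
```

```bash
python3 -m pendant '[[[0,0,0],[0,0,0],0.8],[[0,0,0],[0,0,0],0.9],[[0,0,0],[0,0,0],1],[[0,0,0],[0,0,0],1],[[0,0,0],[0,0,0],1]]'
python3 -m pendant '[[[0,-0.04,0],[0,0,0],1],[[0,-0.08,0],[0,0,0],1],[[0,-0.12,0],[0,0,0],1],[[0,-0.12,0],[0,0,0],1],[[0,-0.08,0],[0,0,0],1]]'
python3 - <<'E'
from h import *
go([.4476,-.077,.14])
c,p,R=wrist(); cv2.imwrite('pics/w6.png',c['pixels'])
E
```

```text
clock: 8.67
position: [0.6324, -0.1596, 0.0262]
orientation: [0.707, -0.706, 0.029, -0.03]
ft_force: [0.0, 0.3, -0.2]
grip_width: 0.0854
clock: 9.08
position: [0.6337, -0.1602, 0.1402]
orientation: [-0.706, 0.707, -0.028, 0.031]
ft_force: [1.0, -0.8, -0.0]
grip_width: 0.0853
t 9.0833 p [ 0.6337 -0.1602  0.1402] yaw -4.8 down [ 4.5e-03 -7.0e-04 -1.0e+00] w 0.0853 F [ 1.  -0.8 -0. ]
shift units [-0.77  -0.003  0.27 ]
```

View pics/w6.png

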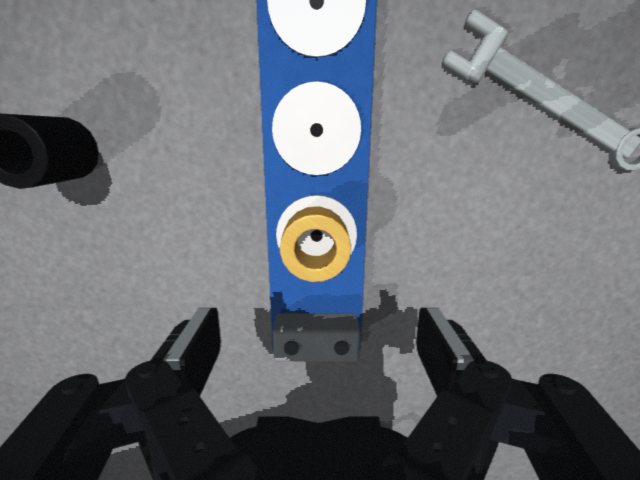

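```bash
cat >> h.py <<'E'
def brass(c):
    g=cv2.cvtColor(c["pixels"],cv2.COLOR_BGR2HSV)
    return (g[...,0]>12)&(g[...,0]<32)&(g[...,1]>100)&(g[...,2]>190)
E
python3 - <<'E'
from h import *
c,p,R=wrist()
m=brass(c)
for h in blobs(m,100):
    (e,ax,an)=cv2.fitEllipse(h); print(hullc(h),e,ax)
    B=wray(c,*e,.043,p,R);X=wray(c,316.5,236,.013,p,R);print((R.T@(B-X)*1000).round(1))
c=vision.camera("top")
m=brass(c)|0; g=cv2.cvtColor(c["pixels"],cv2.COLOR_BGR2HSV); m=(g[...,0]>14)&(g[...,0]<30)&(g[...,1]>90)&(g[...,2]>110)
for h in blobs(m,100): print(ray(c,*hullc(h)[:2],.043).round(4))
E
```

```text
(310.00162020490825, 245.2483202287348, np.float64(66.73196616098788)) (310.0455322265625, 245.23394775390625) (65.35275268554688, 68.7195816040039)
[ -4.6 -30.1   2. ]
[0.5184 0.3916 0.043 ]
[0.659  0.4452 0.043 ]
```

```bash
python3 -m pendant '[[[-0.15,0,0.05],[0,0,0],1],[[-0.15,0,0.05],[0,0,0],1],[[-0.15,0,0.06],[0,0,0],1],[[-0.15,0,0.06],[0,0,0],1],[[-0.1,0,0.04],[0,0,0],1]]'
python3 -m pendant '[[[-0.06,0,0.01],[0,0,0],1],[[0,0,0],[0,0,0],1],[[0,0,0],[0,0,0],1],[[0,0,0],[0,0,0],1],[[0,0,0],[0,0,0],1]]'
python3 - <<'E'
from h import *
c=vision.camera("top"); cv2.imwrite('pics/t6.png',c['pixels'])
g=cv2.cvtColor(cv2.GaussianBlur(c["pixels"],(3,3),0),cv2.COLOR_BGR2HSV); m=(g[...,0]>14)&(g[...,0]<30)&(g[...,1]>90)&(g[...,2]>110)
for h in blobs(m,100): print(hullc(h),ray(c,*hullc(h)[:2],.043).round(4))
go([.4485,-.077,.14])
c,p,R=wrist(); cv2.imwrite('pics/w7.png',c['pixels'])
E
```

```text
clock: 9.65
position: [0.4576, -0.079, 0.1342]
orientation: [0.707, -0.706, 0.032, -0.027]
ft_force: [-0.2, 0.0, 0.2]
grip_width: 0.0855
clock: 10.07
position: [0.4497, -0.0776, 0.1364]
orientation: [0.707, -0.706, 0.03, -0.03]
ft_force: [-0.1, 0.5, 0.4]
grip_width: 0.0852
(75.34664246823957, 255.837870538415, np.float64(18.72905482330962)) [0.5179 0.3918 0.043 ]
(355.52218672346464, 208.30670926517573, np.float64(24.449661884229787)) [ 0.6297 -0.1611  0.043 ]
(54.65520833333333, 185.73229166666664, np.float64(14.27299292922217)) [0.6586 0.4451 0.043 ]
t 10.1167 p [ 0.4497 -0.0775  0.1364] yaw -4.86 down [ 1.e-03  6.e-04 -1.e+00] w 0.0852 F [0.4 0.1 0.9]
shift units [-0.005 -0.015  0.002]
```

View pics/w7.png

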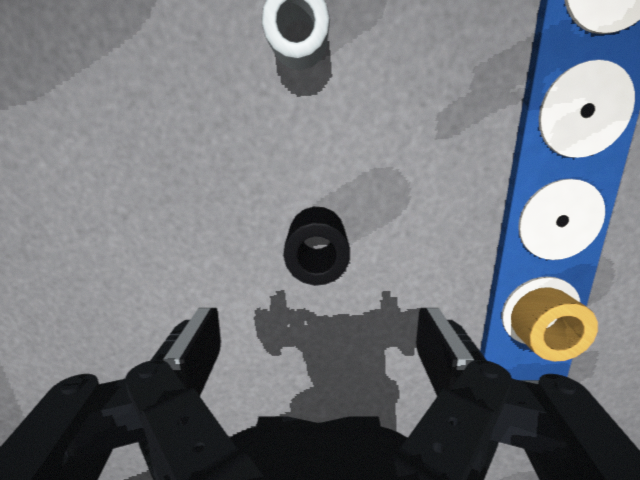

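View pics/t6.png

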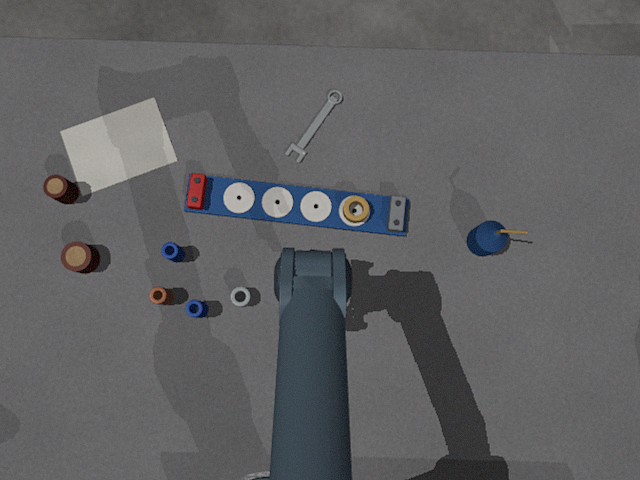

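```bash
python3 - <<'E'
from h import *
c=vision.camera("wrist"); c["pixels"]=cv2.imread("pics/w6.png"); p=np.array([.6337,-.1602,.1402])
q=[.707,-.706,.029,-.0295]; yaw=np.radians(-4.8);R=np.array([[np.cos(yaw),4.5e-3,-np.sin(yaw)],[np.sin(yaw),-7e-4,np.cos(yaw)],[0,-1,0]])
h=max(blobs(brass(c),100),key=cv2.contourArea);e=cv2.fitEllipse(h)[0]
px=c["pixels"].max(2)<75; m=np.zeros_like(px);m[228:246,306:328]=px[228:246,306:328]
d=[hullc(k) for k in blobs(m,20)];print(e,d)
B=wray(c,*e,.043,p,R)
for k in d: X=wray(c,*k[:2],.013,p,R);print((R.T@(B-X)*1000).round(1))
t=vision.camera("top");t["pixels"]=cv2.imread("pics/top0.png");g=t["pixels"].max(2)
for u,v in [(354,211),(316,206),(277,202),(239,197)]:
    r=g[v-4:v+5,u-4:u+5].astype(float);w=np.clip(140-r,0,None);yy,xx=np.mgrid[v-4:v+5,u-4:u+5];U,V=(w*xx).sum()/w.sum(),(w*yy).sum()/w.sum();print(round(U,1),round(V,1),ray(t,U,V,.013).round(4))
E
```

```text
(314.8961181640625, 247.62405395507812) [(316.0752688172043, 234.83870967741936, np.float64(10.881694613449236))]
[ -0.8 -30.   -0.6]
354.0 210.3 [ 0.6317 -0.1602  0.013 ]
315.5 205.8 [ 0.6389 -0.0806  0.013 ]
277.0 201.6 [ 0.6456 -0.0009  0.013 ]
238.5 197.2 [0.6526 0.0788 0.013 ]
```

```bash
python3 - <<'E'
from h import *
c,p,R=wrist()
for n,u,v,z in [("black",317,254,.054),("steel",295,22,.042)]:
    X=wray(c,u,v,z,p,R); print(n,X.round(4),"move",(R.T@(X-p)/.25).round(3))
E
```

```text
black [ 0.4491 -0.0753  0.054 ] move [-0.001  0.329  0.008]
steel [0.4483 0.0649 0.042 ] move [-0.051  0.377  0.566]
```

```bash
python3 -m pendant '[[[0,0.09,0],[0,0,0],1],[[0,0.12,0],[0,0,0],1],[[0,0.12,0],[0,0,0],1],[[0,0.08,0],[0,0,0],1],[[0,0.04,0],[0,0,0],1]]'
python3 -m pendant '[[[0,0,0],[0,0,0],1],[[0,0,0],[0,0,0],1],[[0,0,0],[0,0,0],1],[[0,0,0],[0,0,0],0.2],[[0,0,0],[0,0,0],0.2]]'
python3 -m pendant '[[[0,0,0],[0,0,0],0.2],[[0,0,0],[0,0,0],0.2],[[0,0,0],[0,0,0],0.2],[[0,0,0],[0,0,0],0.2],[[0,0,0],[0,0,0],0.2]]'
python3 -c "
from h import *
go([.642,0,.1])"
```

```text
clock: 10.73
position: [0.4463, -0.0768, 0.0211]
orientation: [0.707, -0.706, 0.031, -0.028]
ft_force: [-0.6, -0.4, 0.9]
grip_width: 0.0853
clock: 11.15
position: [0.4497, -0.0773, 0.0251]
orientation: [-0.706, 0.707, -0.029, 0.031]
ft_force: [-0.1, -0.6, 1.0]
grip_width: 0.0638
clock: 11.57
position: [0.4489, -0.0773, 0.025]
orientation: [-0.706, 0.707, -0.03, 0.03]
ft_force: [-1.9, -0.5, 5.7]
grip_width: 0.045
t 11.5667 p [ 0.4489 -0.0773  0.025 ] yaw -4.84 down [ 8.e-04 -8.e-04 -1.e+00] w 0.045 F [-1.9 -0.5  5.7]
shift units [ 0.744 -0.3    0.373]
```

```bash
python3 -m pendant '[[[0,-0.06,0],[0,0,0],0.2],[[0,-0.08,0],[0,0,0],0.2],[[0,-0.08,0],[0,0,0],0.2],[[0,-0.06,0],[0,0,0],0.2],[[0.04,-0.02,0.02],[0,0,0],0.2]]'
python3 -m pendant '[[[0.1,0,0.05],[0,0,0],0.2],[[0.12,0,0.06],[0,0,0],0.2],[[0.12,0,0.06],[0,0,0],0.2],[[0.12,0,0.06],[0,0,0],0.2],[[0.12,0,0.06],[0,0,0],0.2]]'
python3 -m pendant '[[[0.1,0,0.04],[0,0,0],0.2],[[0.04,0,0.02],[0,0,0],0.2],[[0,0,0],[0,0,0],0.2],[[0,0,0],[0,0,0],0.2],[[0,0,0],[0,0,0],0.2]]'
python3 -c "
from h import *
go([.647,-.001,.039])
c,p,R=wrist(); cv2.imwrite('pics/w8.png',c['pixels'])
"
```

```text
clock: 11.98
position: [0.4569, -0.0742, 0.0997]
orientation: [-0.706, 0.707, -0.031, 0.03]
ft_force: [-0.3, -0.5, -5.3]
grip_width: 0.0447
clock: 12.4
position: [0.6099, -0.012, 0.0969]
orientation: [-0.706, 0.706, -0.031, 0.029]
ft_force: [1.5, 0.1, -4.1]
grip_width: 0.0448
clock: 12.82
position: [0.6434, -0.0013, 0.0968]
orientation: [-0.706, 0.707, -0.031, 0.028]
ft_force: [-0.1, -0.2, -5.1]
grip_width: 0.0447
t 12.8167 p [ 0.6434 -0.0013  0.0968] yaw -4.82 down [-4.5e-03 -8.0e-04 -1.0e+00] w 0.0447 F [-0.1 -0.2 -5.1]
shift units [0.015 0.231 0.003]
```

View pics/w8.png

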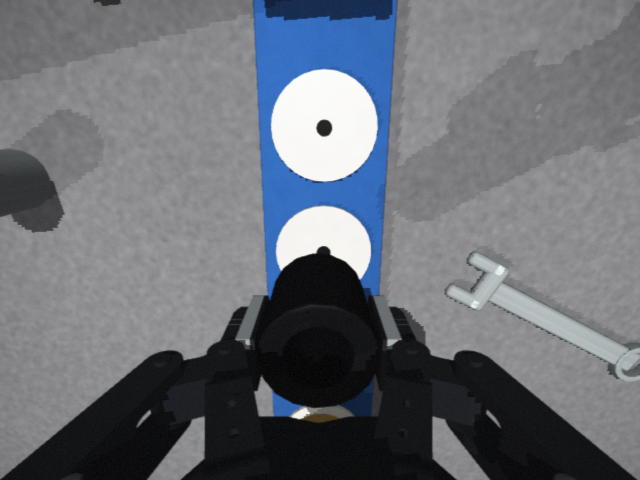

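```bash
python3 -m pendant '[[[0,0.04,0],[0,0,0],0.2],[[0,0.06,0],[0,0,0],0.2],[[0,0.06,0],[0,0,0],0.2],[[0,0.03,0],[0,0,0],0.2],[[0,0,0],[0,0,0],0.2]]'
python3 -m pendant '[[[0,0,0],[0,0,0],0.2],[[0,0,0],[0,0,0],0.2],[[0,0,0],[0,0,0],0.2],[[0,0,0],[0,0,0],0.2],[[0,0,0],[0,0,0],0.2]]'
python3 -c "
from h import *
go([.647,-.001,.039])
c,p,R=wrist(); cv2.imwrite('pics/w9.png',c['pixels'])
"
```

```text
clock: 13.28
position: [0.6417, -0.0014, 0.047]
orientation: [-0.706, 0.707, -0.033, 0.027]
ft_force: [-0.1, -0.4, -4.7]
grip_width: 0.0449
clock: 13.7
position: [0.6462, -0.0007, 0.0522]
orientation: [0.707, -0.706, 0.029, -0.03]
ft_force: [0.2, 0.1, -4.1]
grip_width: 0.0449
t 13.7 p [ 0.6462 -0.0007  0.0522] yaw -4.81 down [ 0.0016  0.     -1.    ] w 0.0449 F [ 0.2  0.1 -4.1]
shift units [ 0.003  0.053 -0.001]
```

View pics/w9.png

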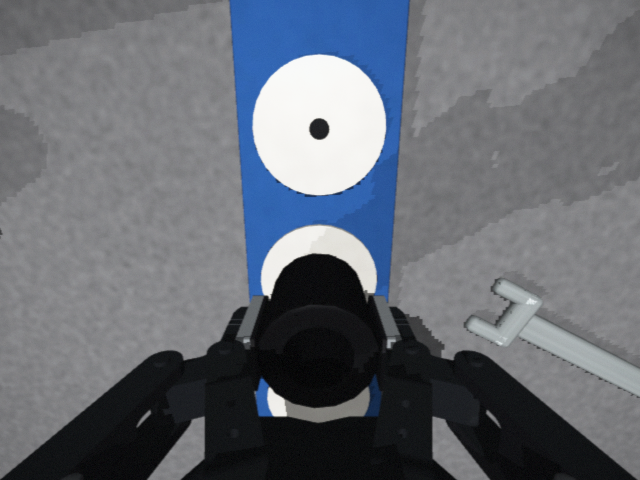

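```bash
python3 - <<'E'
from h import *
c,p,R=wrist()
go([.647,-.001,.0385])
rel(c,p,R,(318.5,356),.029,(319,129),-.08)
a=cv2.convertScaleAbs(c["pixels"][290:420,240:400],alpha=3,beta=20);cv2.imwrite("pics/w9c.png",cv2.resize(a,None,fx=4,fy=4))
E
```

```text
t 13.8 p [ 0.6459 -0.0008  0.0519] yaw -4.81 down [ 0.001  0.    -1.   ] w 0.045 F [ 0.3 -0.3 -4.9]
shift units [ 0.005  0.053 -0.001]
seat-bush in tool mm [ 0.4 68.  -0.4] units x,z [ 0.002 -0.002]
```

View pics/w9c.png

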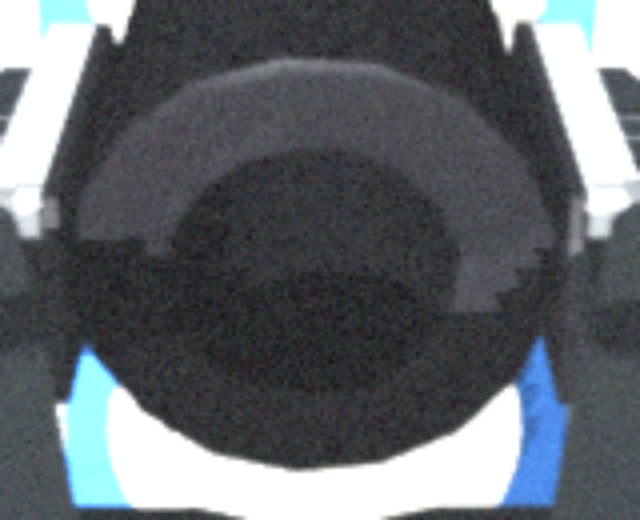

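```bash
python3 -m pendant '[[[0.003,0.012,0],[0,0,0],0.2],[[0,0.012,0],[0,0,0],0.2],[[0,0.01,0],[0,0,0],0.2],[[0,0.01,0],[0,0,0],0.2],[[0,0.006,0],[0,0,0],0.2]]'
python3 -m pendant '[[[0,0,0],[0,0,0],0.2],[[0,0,0],[0,0,0],0.2],[[0,0,0],[0,0,0],0.2],[[0,0,0],[0,0,0],0.2],[[0,0,0],[0,0,0],0.2]]'
python3 -c "
from h import *
go([.647,-.001,.038])"
```

```text
clock: 14.22
position: [0.6457, -0.0009, 0.0382]
orientation: [-0.706, 0.707, -0.03, 0.029]
ft_force: [-3.5, 0.2, 5.1]
grip_width: 0.045
clock: 14.63
position: [0.6462, -0.0009, 0.0388]
orientation: [0.706, -0.706, 0.03, -0.03]
ft_force: [-0.4, -0.4, -4.8]
grip_width: 0.0451
t 14.6333 p [ 0.6462 -0.0009  0.0388] yaw -4.81 down [ 1.e-04  0.e+00 -1.e+00] w 0.0451 F [-0.4 -0.4 -4.8]
shift units [ 0.003  0.003 -0.   ]
```

Now touch down and release, then lift.

```bash
python3 -m pendant '[[[0.002,0.004,0],[0,0,0],0.2],[[0,0.002,0],[0,0,0],0.2],[[0,0,0],[0,0,0],0.2],[[0,0,0],[0,0,0],0.8],[[0,0,0],[0,0,0],1]]'
python3 -m pendant '[[[0,0,0],[0,0,0],1],[[0,0,0],[0,0,0],1],[[0,-0.03,0],[0,0,0],1],[[0,-0.08,0],[0,0,0],1],[[0,-0.12,0],[0,0,0],1]]'
python3 -m pendant '[[[0,-0.12,0],[0,0,0],1],[[-0.05,-0.06,0],[0,0,0],1],[[-0.12,0,0.04],[0,0,0],1],[[-0.15,0,0.05],[0,0,0],1],[[-0.15,0,0.05],[0,0,0],1]]'
python3 -c "
from h import *
go([.447,.0648,.14])"
```

```text
clock: 15.05
position: [0.6482, -0.0008, 0.0382]
orientation: [0.707, -0.706, 0.029, -0.031]
ft_force: [0.3, -0.0, 0.1]
grip_width: 0.0679
clock: 15.47
position: [0.644, -0.0012, 0.0925]
orientation: [-0.706, 0.707, -0.032, 0.027]
ft_force: [-0.7, -0.8, 0.3]
grip_width: 0.0853
clock: 15.88
position: [0.5326, 0.044, 0.1411]
orientation: [0.707, -0.706, 0.029, -0.031]
ft_force: [-0.4, 0.0, 0.5]
grip_width: 0.0855
t 15.8833 p [0.5326 0.044  0.1411] yaw -4.91 down [ 3.e-03  4.e-04 -1.e+00] w 0.0855 F [-0.4  0.   0.5]
shift units [-0.348  0.004  0.054]
```

```bash
python3 -m pendant '[[[-0.13,0,0.02],[0,0,0],1],[[-0.12,0,0.02],[0,0,0],1],[[-0.08,0,0.015],[0,0,0],1],[[0,0,0],[0,0,0],1],[[0,0,0],[0,0,0],1]]'
python3 -m pendant '[[[0,0,0],[0,0,0],1],[[0,0,0],[0,0,0],1],[[0,0,0],[0,0,0],1],[[0,0,0],[0,0,0],1],[[0,0,0],[0,0,0],1]]'
python3 - <<'E'
from h import *
go([.447,.0648,.14])
c,p,R=wrist(); cv2.imwrite('pics/w10.png',c['pixels'])
c=vision.camera("top"); cv2.imwrite('pics/t10.png',c['pixels'])
cv2.imwrite('pics/t10c.png',cv2.resize(c['pixels'][160:250,170:420],None,fx=3.2,fy=3.2,interpolation=cv2.INTER_CUBIC))
E
```

```text
clock: 16.3
position: [0.451, 0.0647, 0.1404]
orientation: [-0.706, 0.707, -0.028, 0.03]
ft_force: [0.3, -0.5, 0.4]
grip_width: 0.0852
clock: 16.72
position: [0.4521, 0.0643, 0.1397]
orientation: [0.707, -0.706, 0.03, -0.03]
ft_force: [-0.4, -0.5, 0.1]
grip_width: 0.0854
t 16.7167 p [0.4521 0.0643 0.1397] yaw -4.85 down [-0.e+00  5.e-04 -1.e+00] w 0.0854 F [-0.4 -0.5  0.1]
shift units [-0.02  -0.001  0.   ]
```

View pics/w10.png

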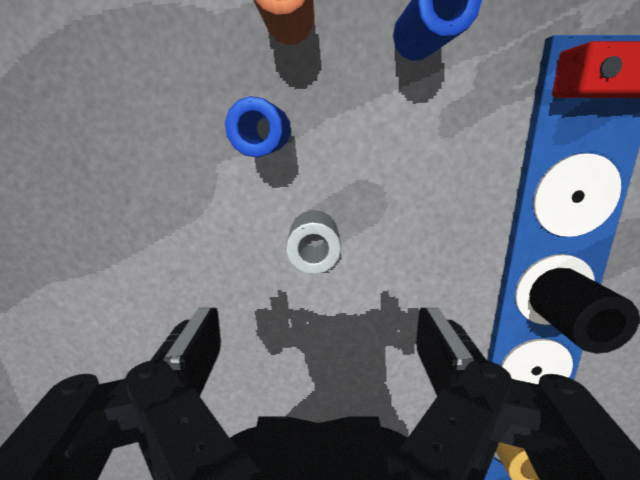

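View pics/t10c.png

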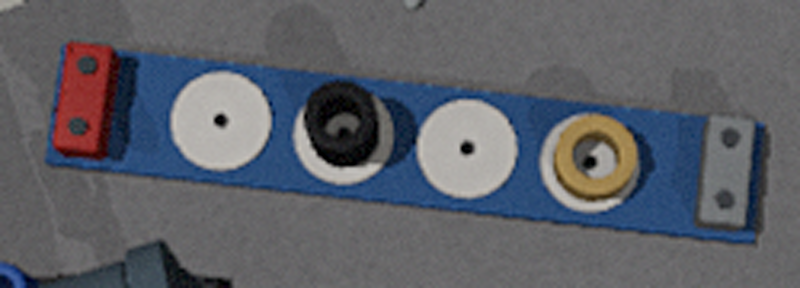

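```bash
python3 - <<'E'
from h import *
c=vision.camera("top"); g=cv2.GaussianBlur(c["pixels"],(3,3),0).max(2)
m=(g<45); r=np.zeros_like(m); r[175:220,255:300]=m[175:220,255:300]
for h in blobs(r,80):
    k=hullc(h);print(k,cv2.minEnclosingCircle(h),ray(c,*k[:2],.067).round(4))
c,p,R=wrist()
X=wray(c,314,246,.042,p,R); print(X.round(4),(R.T@(X-p)/.25).round(3))
E
```

```text
(276.66628614916283, 198.34360730593608, np.float64(23.615226456547084)) ((276.75860595703125, 198.51724243164062), 13.06947135925293) [ 0.6402 -0.0035  0.067 ]
[0.4494 0.067  0.042 ] [-0.01   0.391  0.01 ]
```

```bash
python3 - <<'E'
from h import *
c=vision.camera("top"); a=cv2.convertScaleAbs(c["pixels"][180:222,255:385],alpha=3,beta=0)
a=cv2.resize(a,None,fx=6,fy=6,interpolation=cv2.INTER_CUBIC)
# expected if perfectly centred on seats (seat from dots), outer top circle in green
for S,h,r in [((.6456,-.0009),.054,.023),((.6317,-.1602),.03,.026)]:
    for rr,col,z in ((r,(0,255,0),.013+h),):
        P=np.array([proj(c,[S[0]+rr*np.cos(t),S[1]+rr*np.sin(t),z]) for t in np.linspace(0,6.28,60)])
        cv2.polylines(a,[np.int32(((P-[255,180])+.5)*6)],True,col,1)
cv2.imwrite("pics/t11.png",a)
E
```

```text
(no output)
```

View pics/t11.png

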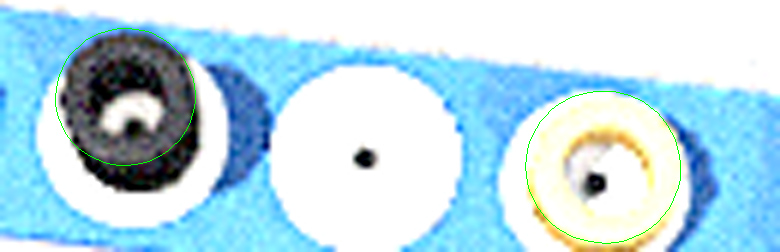

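```bash
python3 -m pendant '[[[-0.016,0.1,0.004],[0,0,0],1],[[0,0.12,0],[0,0,0],1],[[0,0.12,0],[0,0,0],1],[[0,0.1,0],[0,0,0],1],[[0,0.047,0],[0,0,0],1]]'
python3 -m pendant '[[[0,0,0],[0,0,0],1],[[0,0,0],[0,0,0],1],[[0,0,0],[0,0,0],1],[[0,0,0],[0,0,0],0.2],[[0,0,0],[0,0,0],0.2]]'
python3 -m pendant '[[[0,0,0],[0,0,0],0.2],[[0,0,0],[0,0,0],0.2],[[0,0,0],[0,0,0],0.2],[[0,0,0],[0,0,0],0.2],[[0,0,0],[0,0,0],0.2]]'
python3 -c "
from h import *
go([.6405,-.0805,.1])"
```

```text
clock: 17.38
position: [0.4451, 0.0653, 0.0152]
orientation: [-0.706, 0.707, -0.031, 0.028]
ft_force: [0.4, 0.4, -0.1]
grip_width: 0.0856
clock: 17.8
position: [0.4491, 0.0659, 0.0195]
orientation: [0.707, -0.706, 0.029, -0.031]
ft_force: [-0.2, -0.5, 0.1]
grip_width: 0.0636
clock: 18.22
position: [0.4485, 0.0657, 0.0192]
orientation: [-0.706, 0.707, -0.029, 0.03]
ft_force: [-1.7, -0.5, 6.2]
grip_width: 0.0387
t 18.2167 p [0.4485 0.0657 0.0192] yaw -4.81 down [ 1.7e-03 -5.0e-04 -1.0e+00] w 0.0387 F [-1.7 -0.5  6.2]
shift units [ 0.815 -0.322 -0.519]
```

```bash
python3 -m pendant '[[[0,-0.06,0],[0,0,0],0.2],[[0,-0.1,0],[0,0,0],0.2],[[0,-0.1,0],[0,0,0],0.2],[[0,-0.08,0],[0,0,0],0.2],[[0.04,-0.03,-0.03],[0,0,0],0.2]]'
python3 -m pendant '[[[0.1,0,-0.07],[0,0,0],0.2],[[0.12,0,-0.08],[0,0,0],0.2],[[0.12,0,-0.08],[0,0,0],0.2],[[0.12,0,-0.08],[0,0,0],0.2],[[0.12,0,-0.08],[0,0,0],0.2]]'
python3 -m pendant '[[[0.12,0,-0.07],[0,0,0],0.2],[[0.06,0,-0.03],[0,0,0],0.2],[[0.015,0,0],[0,0,0],0.2],[[0,0.04,0],[0,0,0],0.2],[[0,0.06,0],[0,0,0],0.2]]'
python3 -m pendant '[[[0,0.06,0],[0,0,0],0.2],[[0,0.04,0],[0,0,0],0.2],[[0,0,0],[0,0,0],0.2],[[0,0,0],[0,0,0],0.2],[[0,0,0],[0,0,0],0.2]]'
python3 -m pendant '[[[0,0,0],[0,0,0],0.2],[[0,0,0],[0,0,0],0.2],[[0,0,0],[0,0,0],0.2],[[0,0,0],[0,0,0],0.2],[[0,0,0],[0,0,0],0.2]]'
python3 -c "
from h import *
go([.6402,-.081,.0325])
c,p,R=wrist(); cv2.imwrite('pics/w12.png',c['pixels'])
"
```

```text
clock: 18.63
position: [0.4563, 0.0594, 0.1127]
orientation: [0.707, -0.706, 0.028, -0.029]
ft_force: [0.7, 0.3, -3.3]
grip_width: 0.0387
clock: 19.05
position: [0.5932, -0.0533, 0.1098]
orientation: [-0.706, 0.707, -0.03, 0.029]
ft_force: [-0.0, 0.8, -2.7]
grip_width: 0.0388
clock: 19.47
position: [0.64, -0.0796, 0.0857]
orientation: [0.707, -0.706, 0.029, -0.03]
ft_force: [0.5, -0.3, -2.6]
grip_width: 0.0391
clock: 19.88
position: [0.6396, -0.0804, 0.0605]
orientation: [0.707, -0.706, 0.029, -0.029]
ft_force: [0.7, -0.4, -3.4]
grip_width: 0.0385
clock: 20.3
position: [0.64, -0.081, 0.061]
orientation: [-0.706, 0.707, -0.029, 0.03]
ft_force: [-0.4, -0.2, -2.9]
grip_width: 0.0389
t 20.3 p [ 0.64  -0.081  0.061] yaw -4.81 down [ 7.e-04 -1.e-04 -1.e+00] w 0.0389 F [-0.4 -0.2 -2.9]
shift units [ 0.001  0.114 -0.   ]
```

View pics/w12.png

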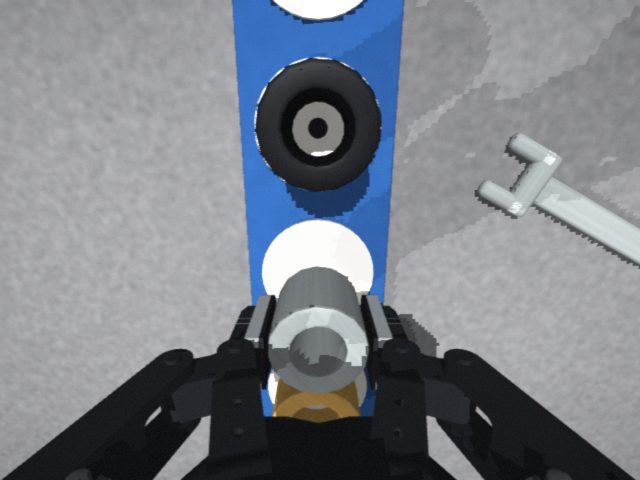

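```bash
python3 - <<'E'
from h import *
c,p,R=wrist()
rel(c,p,R,(319,349),.0228,(318,127.5),-.08)
E
python3 -m pendant '[[[0,0.03,0],[0,0,0],0.2],[[0,0.03,0],[0,0,0],0.2],[[0,0.02,0],[0,0,0],0.2],[[0,0.015,0],[0,0,0],0.2],[[0,0.01,0],[0,0,0],0.2]]'
python3 -m pendant '[[[0,0,0],[0,0,0],0.2],[[0,0,0],[0,0,0],0.2],[[0,0,0],[0,0,0],0.2],[[0,0,0],[0,0,0],0.2],[[0,0,0],[0,0,0],0.2]]'
python3 -c "
from h import *
go([.6402,-.081,.0322])"
```

```text
seat-bush in tool mm [-0.3 70.6  1.8] units x,z [-0.001  0.007]
clock: 20.82
position: [0.6388, -0.0808, 0.0329]
orientation: [0.707, -0.706, 0.03, -0.029]
ft_force: [0.4, 0.1, -2.7]
grip_width: 0.0392
clock: 21.23
position: [0.6401, -0.0809, 0.0347]
orientation: [-0.706, 0.707, -0.029, 0.03]
ft_force: [0.4, 0.6, -3.0]
grip_width: 0.0388
t 21.2333 p [ 0.6401 -0.0809  0.0347] yaw -4.81 down [ 8.e-04 -1.e-04 -1.e+00] w 0.0388 F [ 0.4  0.6 -3. ]
shift units [ 0.    0.01 -0.  ]
```

```bash
python3 -m pendant '[[[0,0,0.005],[0,0,0],0.2],[[0,0.006,0],[0,0,0],0.2],[[0,0.005,0],[0,0,0],0.2],[[0,0.003,0],[0,0,0],0.2],[[0,0,0],[0,0,0],0.2]]'
python3 -m pendant '[[[0,0,0],[0,0,0],0.2],[[0,0,0],[0,0,0],0.2],[[0,0,0],[0,0,0],0.2],[[0,0,0],[0,0,0],0.2],[[0,0,0],[0,0,0],0.2]]'
python3 -c "
from h import *
go([.6402,-.081,.0322])"
```

```text
clock: 21.65
position: [0.6402, -0.0793, 0.0324]
orientation: [-0.706, 0.707, -0.03, 0.03]
ft_force: [-3.3, -0.2, 5.1]
grip_width: 0.0391
clock: 22.07
position: [0.6402, -0.0793, 0.0324]
orientation: [-0.706, 0.707, -0.029, 0.03]
ft_force: [-1.9, -0.0, 5.1]
grip_width: 0.0388
t 22.0667 p [ 0.6402 -0.0793  0.0324] yaw -4.8 down [ 4.e-04 -2.e-04 -1.e+00] w 0.0388 F [-1.9 -0.   5.1]
shift units [ 0.001  0.001 -0.007]
```

Seated (+5 N contact). Next: release, rise, and go to the copper one, staying well above the 79 mm level.

```bash
python3 -m pendant '[[[0,0,0],[0,0,0],0.7],[[0,0,0],[0,0,0],1],[[0,0,0],[0,0,0],1],[[0,0,0],[0,0,0],1],[[0,-0.03,0],[0,0,0],1]]'
python3 -m pendant '[[[0,-0.08,0],[0,0,0],1],[[0,-0.12,0],[0,0,0],1],[[0,-0.12,0],[0,0,0],1],[[0,-0.1,0],[0,0,0],1],[[-0.05,-0.05,0],[0,0,0],1]]'
python3 -c "
from h import *
go([.445,.2195,.15])"
```

```text
clock: 22.48
position: [0.6384, -0.0796, 0.0368]
orientation: [0.707, -0.706, 0.031, -0.029]
ft_force: [-0.6, -0.0, -0.2]
grip_width: 0.0855
clock: 22.9
position: [0.6319, -0.0785, 0.1611]
orientation: [0.707, -0.706, 0.026, -0.033]
ft_force: [0.7, 0.2, 1.3]
grip_width: 0.0856
t 22.9 p [ 0.6319 -0.0785  0.1611] yaw -4.82 down [ 1.010e-02 -2.000e-04 -9.999e-01] w 0.0856 F [0.7 0.2 1.3]
shift units [-0.846  0.037  1.125]
```

```bash
python3 -m pendant '[[[-0.1,0,0.12],[0,0,0],1],[[-0.1,0,0.13],[0,0,0],1],[[-0.1,0,0.13],[0,0,0],1],[[-0.1,0,0.13],[0,0,0],1],[[-0.1,0,0.13],[0,0,0],1]]'
python3 -m pendant '[[[-0.1,0,0.13],[0,0,0],1],[[-0.1,0,0.13],[0,0,0],1],[[-0.08,0,0.13],[0,0,0],1],[[-0.04,0,0.08],[0,0,0],1],[[0,0,0],[0,0,0],1]]'
python3 -m pendant '[[[0,0,0],[0,0,0],1],[[0,0,0],[0,0,0],1],[[0,0,0],[0,0,0],1],[[0,0,0],[0,0,0],1],[[0,0,0],[0,0,0],1]]'
python3 -c "
from h import *
go([.445,.2195,.14])
c,p,R=wrist(); cv2.imwrite('pics/w13.png',c['pixels'])
cv2.imwrite('pics/t13.png',cv2.convertScaleAbs(cv2.resize(vision.camera('top')['pixels'][170:240,180:420],None,fx=3.3,fy=3.3,interpolation=cv2.INTER_CUBIC),alpha=1.5))
"
```

```text
clock: 23.32
position: [0.5152, 0.0927, 0.1565]
orientation: [-0.706, 0.707, -0.029, 0.03]
ft_force: [0.4, 0.0, -0.1]
grip_width: 0.0858
clock: 23.73
position: [0.4431, 0.2222, 0.1571]
orientation: [0.708, -0.705, 0.025, -0.026]
ft_force: [-0.3, 0.3, 0.7]
grip_width: 0.0853
clock: 24.15
position: [0.4471, 0.2137, 0.1557]
orientation: [-0.706, 0.707, -0.031, 0.031]
ft_force: [0.3, -0.3, 0.4]
grip_width: 0.0854
t 24.15 p [0.4471 0.2137 0.1557] yaw -4.98 down [-0.e+00 -4.e-04 -1.e+00] w 0.0854 F [ 0.3 -0.3  0.4]
shift units [-0.01   0.063  0.022]
```

View pics/w13.png

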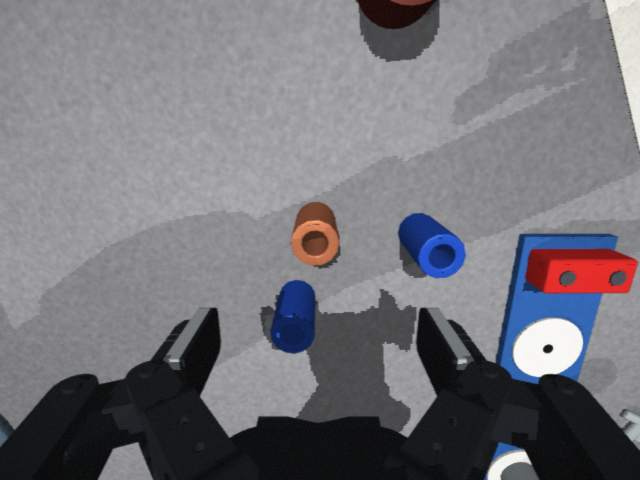

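View pics/t13.png

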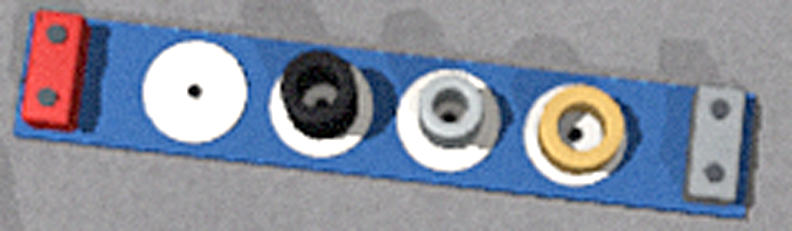

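```bash
python3 - <<'E'
from h import *
c,p,R=wrist(); go([.445,.2195,.14])
g=cv2.cvtColor(c["pixels"],cv2.COLOR_BGR2HSV); print(g[228,316],g[215,316])
m=(g[...,0]<15)&(g[...,1]>80)&(g[...,2]>190); m[:200]=0;m[290:]=0;m[:,380:]=0
for h in blobs(m,80):
    k=hullc(h);X=wray(c,*k[:2],.066,p,R);print(k,X.round(4),(R.T@(X-p)/.25).round(3))
E
```

```text
t 24.3 p [0.4466 0.2144 0.1557] yaw -4.89 down [-2.e-04 -1.e-04 -1.e+00] w 0.0854 F [-0.1 -0.  -0.4]
shift units [-0.008  0.063  0.02 ]
[ 10 145 216] [  9 152 119]
(319.4654873395768, 250.92403746097816, np.float64(24.734421384888826)) [0.4484 0.2155 0.066 ] [0.006 0.359 0.006]
(312.5565380493033, 231.98847802786707, np.float64(28.14169498849121)) [0.4448 0.2297 0.066 ] [-0.013  0.359  0.061]
```

```bash
python3 - <<'E'
from h import *
c,p,R=wrist()
cv2.imwrite("pics/c13.png",cv2.resize(c["pixels"][190:290,260:480],None,fx=3.6,fy=3.6,interpolation=cv2.INTER_CUBIC))
X=wray(c,316,242.5,.066,p,R);print(p.round(4),X.round(4),(R.T@(X-p)/.25).round(3))
E
```

```text
[0.4466 0.2144 0.1557] [0.4463 0.2221 0.066 ] [-0.004  0.359  0.031]
```

View pics/c13.png

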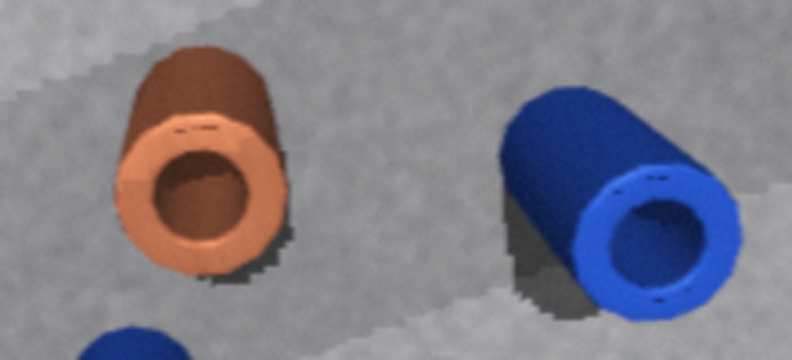

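Copper one confirmed at wrist (316,244), with the two blue ones beside it. I'll descend on the copper with the jaws slightly closed for clearance.

```bash
python3 -m pendant '[[[-0.003,0.03,0.022],[0,0,0],0.8],[[0,0.03,0],[0,0,0],0.8],[[0,0,0],[0,0,0],0.8],[[0,0,0],[0,0,0],0.8],[[0,0,0],[0,0,0],0.8]]'
python3 -m pendant '[[[0,0.08,0],[0,0,0],0.8],[[0,0.12,0],[0,0,0],0.8],[[0,0.12,0],[0,0,0],0.8],[[0,0.08,0],[0,0,0],0.8],[[0,0.035,0],[0,0,0],0.8]]'
python3 -m pendant '[[[0,0,0],[0,0,0],0.8],[[0,0,0],[0,0,0],0.8],[[0,0,0],[0,0,0],0.8],[[0,0,0],[0,0,0],0.1],[[0,0,0],[0,0,0],0.1]]'
python3 -m pendant '[[[0,0,0],[0,0,0],0.1],[[0,0,0],[0,0,0],0.1],[[0,0,0],[0,0,0],0.1],[[0,0,0],[0,0,0],0.1],[[0,0,0],[0,0,0],0.1]]'
python3 -c "
from h import *
go([.6535,.079,.12])"
```

```text
clock: 24.77
position: [0.4458, 0.2207, 0.1404]
orientation: [-0.706, 0.707, -0.03, 0.029]
ft_force: [0.1, 0.1, 0.1]
grip_width: 0.0683
clock: 25.18
position: [0.4441, 0.2194, 0.0294]
orientation: [-0.706, 0.707, -0.031, 0.028]
ft_force: [-0.3, 0.5, -0.8]
grip_width: 0.0682
clock: 25.6
position: [0.4473, 0.2213, 0.0335]
orientation: [0.707, -0.706, 0.029, -0.031]
ft_force: [0.5, 0.3, -0.7]
grip_width: 0.0449
clock: 26.02
position: [0.4466, 0.2211, 0.0334]
orientation: [0.707, -0.706, 0.029, -0.03]
ft_force: [-0.9, -1.1, 6.4]
grip_width: 0.0337
t 26.0167 p [0.4466 0.2211 0.0334] yaw -4.8 down [ 0.0014  0.     -1.    ] w 0.0337 F [-0.9 -1.1  6.4]
shift units [ 0.873 -0.345 -0.497]
```

```bash
python3 -m pendant '[[[0,-0.06,0],[0,0,0],0.1],[[0,-0.1,0],[0,0,0],0.1],[[0,-0.1,0],[0,0,0],0.1],[[0,-0.1,0],[0,0,0],0.1],[[0,-0.06,0],[0,0,0],0.1]]'
python3 -m pendant '[[[0.1,0,-0.06],[0,0,0],0.1],[[0.12,0,-0.07],[0,0,0],0.1],[[0.12,0,-0.07],[0,0,0],0.1],[[0.12,0,-0.07],[0,0,0],0.1],[[0.12,0,-0.07],[0,0,0],0.1]]'
python3 -m pendant '[[[0.12,0,-0.06],[0,0,0],0.1],[[0.1,0,-0.06],[0,0,0],0.1],[[0.06,0,-0.03],[0,0,0],0.1],[[0.01,0,0],[0,0,0],0.1],[[0,0,0],[0,0,0],0.1]]'
python3 -m pendant '[[[0,0.03,0],[0,0,0],0.1],[[0,0.06,0],[0,0,0],0.1],[[0,0.06,0],[0,0,0],0.1],[[0,0.06,0],[0,0,0],0.1],[[0,0.03,0],[0,0,0],0.1]]'
python3 -m pendant '[[[0,0,0],[0,0,0],0.1],[[0,0,0],[0,0,0],0.1],[[0,0,0],[0,0,0],0.1],[[0,0,0],[0,0,0],0.1],[[0,0,0],[0,0,0],0.1]]'
python3 -c "
from h import *
go([.6537,.08,.0464])
c,p,R=wrist(); cv2.imwrite('pics/w14.png',c['pixels'])
"
```

```text
clock: 26.43
position: [0.4463, 0.2209, 0.139]
orientation: [0.707, -0.706, 0.029, -0.03]
ft_force: [1.7, 0.2, -3.9]
grip_width: 0.0333
clock: 26.85
position: [0.5834, 0.1221, 0.1362]
orientation: [-0.706, 0.707, -0.03, 0.029]
ft_force: [0.8, 0.8, -3.7]
grip_width: 0.0336
clock: 27.27
position: [0.6525, 0.0782, 0.1356]
orientation: [-0.706, 0.707, -0.032, 0.03]
ft_force: [0.5, -0.0, -4.5]
grip_width: 0.0333
clock: 27.68
position: [0.6491, 0.0804, 0.0727]
orientation: [-0.706, 0.707, -0.031, 0.027]
ft_force: [-0.3, 0.0, -5.0]
grip_width: 0.0335
clock: 28.1
position: [0.6535, 0.0806, 0.0783]
orientation: [0.707, -0.706, 0.029, -0.031]
ft_force: [0.3, 0.6, -4.3]
grip_width: 0.0334
t 28.1 p [0.6535 0.0806 0.0783] yaw -4.81 down [ 2.3e-03  3.0e-04 -1.0e+00] w 0.0334 F [ 0.3  0.6 -4.3]
shift units [ 0.001  0.128 -0.002]
```

View pics/w14.png

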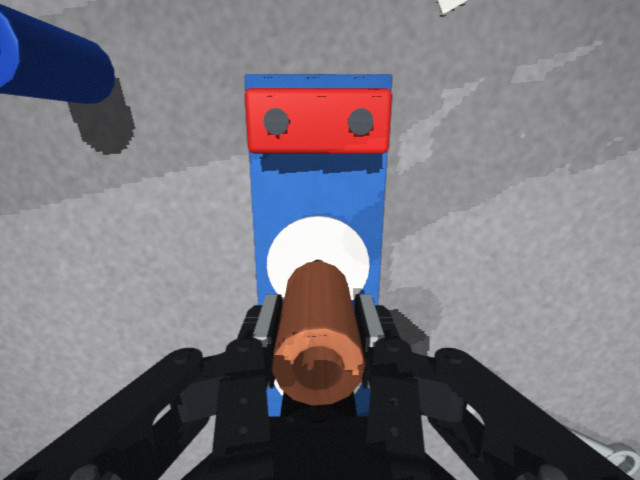

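```bash
python3 - <<'E'
from h import *
c,p,R=wrist()
rel(c,p,R,(317.5,367),.0326,(318.3,215.5),-.032)
E
python3 -m pendant '[[[0,0.03,0],[0,0,0],0.1],[[0,0.03,0],[0,0,0],0.1],[[0,0.03,0],[0,0,0],0.1],[[0,0.015,0],[0,0,0],0.1],[[0,0.01,0],[0,0,0],0.1]]'
python3 -m pendant '[[[0,0,0],[0,0,0],0.1],[[0,0,0],[0,0,0],0.1],[[0,0,0],[0,0,0],0.1],[[0,0,0],[0,0,0],0.1],[[0,0,0],[0,0,0],0.1]]'
python3 - <<'E'
from h import *
go([.6537,.08,.0464])
c,p,R=wrist(); cv2.imwrite('pics/w15.png',c['pixels'])
E
```

```text
seat-bush in tool mm [ 0.4 97.8  0.5] units x,z [0.002 0.002]
clock: 28.62
position: [0.6512, 0.08, 0.0465]
orientation: [-0.706, 0.707, -0.031, 0.029]
ft_force: [-5.9, -0.8, 10.0]
grip_width: 0.0332
clock: 29.03
position: [0.6528, 0.0804, 0.0486]
orientation: [0.707, -0.706, 0.029, -0.03]
ft_force: [-0.5, -0.1, -3.9]
grip_width: 0.0334
t 29.0333 p [0.6528 0.0804 0.0486] yaw -4.81 down [ 7.e-04  1.e-04 -1.e+00] w 0.0334 F [-0.5 -0.1 -3.9]
shift units [ 0.004  0.009 -0.001]
```

View pics/w15.png

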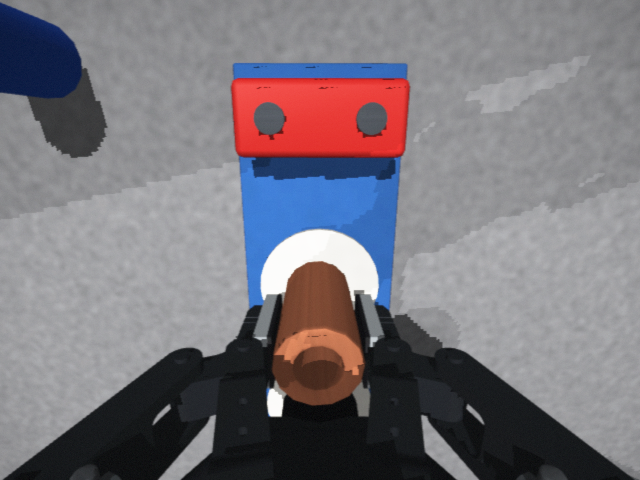

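Seat a is centred at column 319 and the bushing at 318, so it is well aligned. Lower the last 2 mm and release.

```bash
python3 -m pendant '[[[0.003,0,0.001],[0,0,0],0.1],[[0,0.005,0],[0,0,0],0.1],[[0,0.004,0],[0,0,0],0.1],[[0,0.002,0],[0,0,0],0.1],[[0,0,0],[0,0,0],0.1]]'
python3 -m pendant '[[[0,0,0],[0,0,0],0.1],[[0,0,0],[0,0,0],0.1],[[0,0,0],[0,0,0],0.1],[[0,0,0],[0,0,0],0.1],[[0,0,0],[0,0,0],0.1]]'
```

```text
clock: 29.5
position: [0.6537, 0.0807, 0.0466]
orientation: [-0.706, 0.707, -0.029, 0.03]
ft_force: [-2.4, -1.1, 1.2]
grip_width: 0.0334
clock: 29.92
position: [0.6537, 0.0807, 0.0465]
orientation: [-0.706, 0.706, -0.029, 0.03]
ft_force: [-2.4, -0.6, 5.4]
grip_width: 0.0333
```

```bash
python3 -m pendant '[[[0,0,0],[0,0,0],0.6],[[0,0,0],[0,0,0],0.9],[[0,0,0],[0,0,0],1],[[0,0,0],[0,0,0],1],[[0,-0.03,0],[0,0,0],1]]'
python3 -m pendant '[[[0,-0.08,0],[0,0,0],1],[[0,-0.12,0],[0,0,0],1],[[0,-0.12,0],[0,0,0],1],[[0,-0.1,0],[0,0,0],1],[[0,-0.06,0],[0,0,0],1]]'
python3 -m pendant '[[[-0.1,0,0],[0,0,0],1],[[-0.14,0,0],[0,0,0],1],[[-0.14,0,0],[0,0,0],1],[[-0.14,0,0],[0,0,0],1],[[-0.14,0,0],[0,0,0],1]]'
python3 -m pendant '[[[-0.1,0,0],[0,0,0],1],[[0,0,0],[0,0,0],1],[[0,0,0],[0,0,0],1],[[0,0,0],[0,0,0],1],[[0,0,0],[0,0,0],1]]'
python3 - <<'E'
from h import *
go([.6537,.08,.0464])
c=vision.camera("top"); cv2.imwrite('pics/t16.png',c['pixels'])
a=cv2.resize(cv2.convertScaleAbs(c["pixels"][165:235,185:385],alpha=1.7),None,fx=4,fy=4,interpolation=cv2.INTER_CUBIC)
for S,h,r in [((.6526,.0788),.066,.017),((.6456,-.0009),.054,.023),((.6389,-.0806),.042,.02),((.6317,-.1602),.03,.026)]:
    P=np.array([proj(c,[S[0]+r*np.cos(t),S[1]+r*np.sin(t),.013+h]) for t in np.linspace(0,6.28,60)])
    cv2.polylines(a,[np.int32(((P-[185,165])+.5)*4)],True,(0,255,0),1)
cv2.imwrite("pics/t16c.png",a)
cv2.imwrite("pics/s16.png",vision.camera("side")["pixels"])
E
```

```text
clock: 30.33
position: [0.6519, 0.0802, 0.0514]
orientation: [-0.706, 0.707, -0.031, 0.029]
ft_force: [-0.0, -0.5, 0.4]
grip_width: 0.0853
clock: 30.75
position: [0.6553, 0.0813, 0.1774]
orientation: [0.707, -0.706, 0.028, -0.032]
ft_force: [0.5, 0.2, 0.0]
grip_width: 0.0856
clock: 31.17
position: [0.4869, 0.0944, 0.1727]
orientation: [-0.706, 0.707, -0.03, 0.029]
ft_force: [-1.0, -0.0, 1.4]
grip_width: 0.0856
clock: 31.58
position: [0.4655, 0.0964, 0.1735]
orientation: [0.707, -0.706, 0.029, -0.031]
ft_force: [-0.9, -0.6, -0.6]
grip_width: 0.0857
t 31.5833 p [0.4655 0.0964 0.1735] yaw -4.86 down [ 1.6e-03  9.0e-04 -1.0e+00] w 0.0857 F [-0.9 -0.6 -0.6]
shift units [ 0.755  0.51  -0.002]
```

View pics/t16c.png

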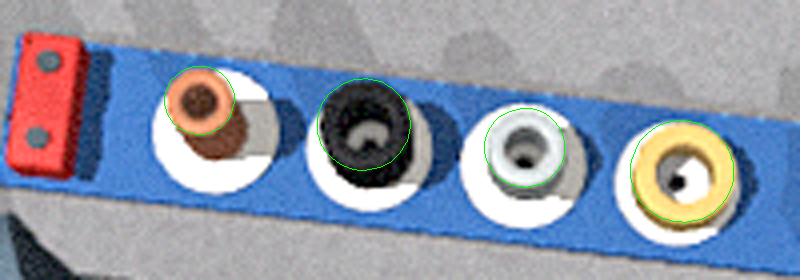

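View pics/s16.png

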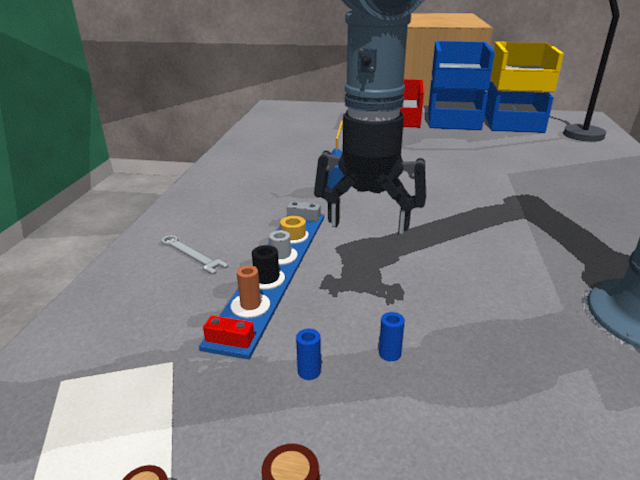

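```bash
python3 - <<'E'
from h import *
from bench import manip
for f in ("top0","t16"):
    g=cv2.cvtColor(cv2.imread(f"pics/{f}.png"),cv2.COLOR_BGR2HSV); m=(g[...,0]>95)&(g[...,0]<125)&(g[...,1]>100);m[:,:450]=0;m[:200]=0;m[280:]=0
    print(f,[np.round(hullc(h),1) for h in blobs(m,200)])
print(manip.hand_in())
E
```

```text
top0 [array([486.9, 238.2,  36.7])]
t16 [array([486.9, 238.3,  36.6])]
the job is handed in; nothing more can be done
None
```

All four bushings stand upright on their seats in the order asked, and I handed the job in at about 31.7 s of the 96 s allowed. From the red stop to the grey stop they are copper 66, black 54, steel 42 and brass 30.

**Checks that passed:**
- **Centring:** in the last top view, three of the four top rims lie within about 1 mm of where a perfectly centred bushing would appear. Brass 30 is covered in the next section.
- **Upright:** the last side view shows all four standing upright in the right order.
- **Bystanders:** the oil can is at the same pixel position as at the start (486.9, 238.3), and the blue look-alikes were not picked up.
- **Forces:** the highest wrist force at the end of any move was about 16 N. Readings come only at the end of each move.

**Where measurements disagreed:**
- **Brass 30:** it sits about 1 to 2 mm off centre, towards the robot. The top camera gave 2.3 mm and the wrist camera 1.0 mm. I left it as it was.
- **Cameras:** the two cameras also differed by 2 to 4 mm in absolute position. I therefore placed each bushing by its position relative to the seats in the wrist view.

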